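Set the macro camera's focus slide against its marked stop

TASK

Bring the engraver's macro camera to its set focus: press down the orange thumb pad in the middle of the camera's slide to free the brake, and with the pad kept down push the slide along its rail until it rests against the yellow-capped stop, then let go of the pad so that the brake holds it there. Ease it up to the stop without ramming it, and never drag the slide with its brake on. Nothing is gripped or lifted: leave the camera and the ball vise untouched, and the gravers, oil pot and loupe where they lie.

Things in the scene. Friction and masses are not known exactly. Their poses are not given: they have to be found in the camera images.
- rail: Fixed aluminium focus rail standing on the bench, 440 mm long, 50 mm wide, 30 mm high. Origin on the bench under its middle; its y axis runs along the rail (the direction in which the slide moves and the camera looks), x across it, z up. It is placed with a different position and yaw each time.
- carriage (a joint): Position of the grey slide along the rail, in m: 0 with the slide's middle over the rail's middle, growing along the rail's +y. The slide is 130 mm long (65 mm either way from its middle), 60 mm wide, and its deck is 52 mm above the bench. With the brake free it runs easily (about 1 to 2 N); with the brake on it takes about 30 N to shift it.
- pad (a joint): How far the orange thumb pad is pressed down, in m: 0 up (brake on), 0.004 fully down, when its flat top is flush with the grey deck. A spring holds it up: the brake lets go at about 8 N, and it is fully down at about 10 N; once it is down by half a millimetre or more the slide is free. Released, it springs up and the brake holds again.
- pad_top (a point): Centre of the flat top of the orange thumb pad, which is the middle of the slide; 56 mm above the bench when up. It moves with the slide and with the pad. The pad measures 40 mm across the rail and 56 mm along it, with a 4 mm high, 4 mm thick raised lip across each end; the flat between the lips is 48 mm long.
- camera: Small black macro camera with a lens, fixed on the +y end of the slide and riding with it: 34 mm wide, up to 94 mm above the bench, its back face 40 mm from the pad's centre along the rail's +y, its lens front 100 mm from it. Not to be touched. The origin is on the bench plane under the slide's middle, with the axes of the rail.
- stop_marked: The marked stop: dark steel clamp with a yellow cap and a yellow side screw, fixed across the rail, 70 mm wide, 20 mm thick along the rail, top 44 mm above the bench. Origin at bench height under its centre, on the rail's centre line; axes as the rail's. It may stand at either end of the slide's run. The slide's end meets its face when the pad's centre is 75 mm from this origin along the rail.
- stop_plain: The other stop: the same clamp, all dark, no yellow, on the rail at the other side of the slide. Origin and axes as for the marked stop. Not the one to use.
- ball: Heavy engraver's ball vise, a steel ball of 116 mm diameter in a wooden ring, about 132 mm high, holding a watch case towards the camera, 360 mm from the rail's middle along its +y. Fixed. Origin at bench height under the ball's centre.
- graver_a_mid (a point): Middle of the pale wooden mushroom handle (28 mm thick, 34 mm long) of a graver lying loose on the bench; 14 mm above the bench. A 60 mm steel blade lies along its x.
- graver_b_mid (a point): Middle of the brown wooden mushroom handle of the other loose graver, the same size.
- oil_pot_mid (a point): Centre of the loose brass oil pot, 42 mm in diameter, 44 mm high; 22 mm above the bench.
- loupe_mid (a point): Centre of the loose silver eye loupe with a red rim, 36 mm in diameter, 30 mm high; 15 mm above the bench.

How it is judged:
By the outcome, as a careful person would: the job done as asked, in the order asked, and still so for the second after the job is handed in, with the robot touching nothing.
It also fails if it takes over 35 s, if anything falls off the work surface, if the arm or the gripper's body presses on something with over 40 N, if the wrist force passes 120 N, or if a joint passes its speed limit or range.

ROBOT

A 7-joint arm with a two-finger parallel gripper is mounted at the origin on the work surface. World frame = base frame: x ahead of the robot, y to its left, z up, the work surface at z = 0. Lengths are in m, angles in degrees, forces in N, time in s.
With the tool pointing down it reaches from about 0.425 to 0.8 m from the base axis. Payload 8.3 kg.
Tool frame: the origin (TCP) lies at the very end of the fingers, on their centre line; the grasp point (between the pads) lies grasp_offset behind it (grasp_offset is the distance from the TCP to the grasp point, in m); z points along the fingers, y is the line along which they close (so a half turn about z gives the same grasp; the last joint's range is limited). The gripper opens to 85 mm and grips with 20 to 120 N. Pads are 22 mm wide; open, the fingers measure 114 mm over their backs; the gripper's body (76 mm by 85 mm) begins 54 mm behind the grasp point. The pads swing forward as they close: fully open they stand 13 mm farther back than shut.
Start: joints at [72.886, 21.967, 0.94, 78.501, -0.361, 79.538, -2.664], TCP at [0.146, -0.608, 0.231] pointing down, gripper open.
Joint ranges: [-169.22, 169.22], [-14.56, 117.87], [-87.37, 89.26], [10.42, 133.3], [-82.24, 262.24], [0.94, 117.77], [-172.7, 172.7]. Speed limits (degrees/s): [136.94, 136.94, 172.46, 172.46, 180, 180, 180].

INTERFACE

Orientations are given as a 3x3 rotation matrix whose columns are the frame's x, y, z axes.
In Python, from rig import * gives the robot as it stands. The module is installed in compiled form; this text tells all that it offers.
- The arm moves only by the tool carry_out, never from a script. Its argument "targets" is a list of rows, each an object with "travel": the shift along the tool's x, y, z in units of 40 mm (1.0 is 40 mm), a list of three; "yaw": the turn about the tool's z in units of 10 degrees (1.0 is 10 degrees); "gripper": the closure in counts, from 0 (fully open) to 255 (shut). A call has 1 to 10 rows; each row shifts and turns the commanded pose from where the row before left it, along the tool's axes as they then stand; what a row does not reach is not made up. A row lasts 1/8 s, in which the tool goes at most 62.5 mm and 10.7 degrees, less where a joint would pass 70% of its speed; a pose out of reach is approached as far as the arm can. A call is refused whole if a number of a shift passes 1 or a number of a turn 1, either way. A call with a gripper value outside its range is refused whole. The fingers move at their own pace and stop on an object; the grip force is fixed at half the most. Time passes only in rows, so rows that do not move let the fingers close. It gives the time, the measured TCP pose, the force, the opening and the grip force at its end, in the units of the state.
- get_state(): the state, without advancing time (a new reading comes with each control period).
- grab_frame(name): name is "side" or "top" or "wrist"; returns the picture (400x640x3 uint8, red, green, blue); there is no depth.
- calibration(name): a dict with "fx", "fy", "cx", "cy" (pixels), "eye" and "orientation" of the camera in the world. Camera axes: x right, y down, z forward; pixel columns grow to the right and rows downward; lengths in m; the calibration is good to about 2 mm. A picture is of the moment at which its call begins: read the wrist's pose just before it. calibration takes no time and is no camera call; for the wrist camera it gives the pose at the moment of the call.
- sign_off(): hands the job in; it is judged then, once.
The state is a dict: "t": time; "qpos": joint angles; "qvel": joint speeds; "joint_torque": joint torques, N m; "ee_pos": TCP position; "eef_rot": TCP orientation; "ft_force": force on the tool from outside, world axes, zero at the start; "moment": the same for the moment, N m; "grip_width": finger opening in m; "grip_force": force on a finger pad.
Only numpy, scipy, OpenCV 4.12 (cv2) and the standard library are available. Lean on these libraries where they do the work, as an engineer would, in place of code of your own. Each camera call takes 0.05 s, during which the arm holds its last target. There are 200 camera calls.

## Working session

There is one attempt and no reset: what is moved stays moved. The work goes in short steps, Python scripts to look and compute and a tool call to move; the robot and the scene stay as the last step left them, time stands still between calls to the robot, and variables do not carry over. Pictures are saved under pics/ and viewed, at most 10 in all, crops included, and the job is handed in when it is done.

Besides the shell and the picture viewer there is one more tool, called after "Request:" as name(argument=value, ...), one argument or row to a line, values as JSON. carry_out: Moves the arm, as the interface text tells. Its arguments: {"type":"object","properties":{"targets":{"type":"array","items":{"type":"object","properties":{"travel":{"type":"array","items":{"type":"number"}},"yaw":{"type":"number"},"gripper":{"type":"number"}}}}},"required":["targets"]}

```bash
mkdir -p pics
python3 - <<'E'
from rig import *
import cv2,numpy as np
s=get_state();print(s['t'],s['ee_pos'],np.round(s['eef_rot'],3),s['ft_force'],s['grip_width'])
for n in('side','top'):
    im=grab_frame(n);cv2.imwrite(f'pics/{n}0.png',im[:,:,::-1]);c=calibration(n);print(n,c)
E
```

```text
0.0 [ 0.14593103 -0.60718921  0.23025846] [[ 0.972  0.234 -0.001]
 [ 0.234 -0.972  0.002]
 [-0.    -0.002 -1.   ]] [0.60264158 0.07216118 0.46303453] 0.0854316803468276
side {'fx': 476.9164635264555, 'fy': 476.9164635264555, 'cx': 321.4124178733675, 'cy': 200.22934753942144, 'eye': array([0.11771082, 0.81337296, 0.77843536]), 'orientation': array([[-0.86208786, -0.31816185,  0.39443322],
       [-0.50654314,  0.56372758, -0.65239961],
       [-0.01478422, -0.76222323, -0.64714541]])}
top {'fx': 416.95526401836236, 'fy': 416.95526401836236, 'cx': 320.7158139689127, 'cy': 204.66718482900382, 'eye': array([0.3893596 , 0.10319826, 0.8086889 ]), 'orientation': array([[-0.00431242, -0.98329078,  0.18199081],
       [-0.99968098,  0.00876834,  0.0236868 ],
       [-0.02488677, -0.1818306 , -0.98301489]])}
```

View pics/top0.png

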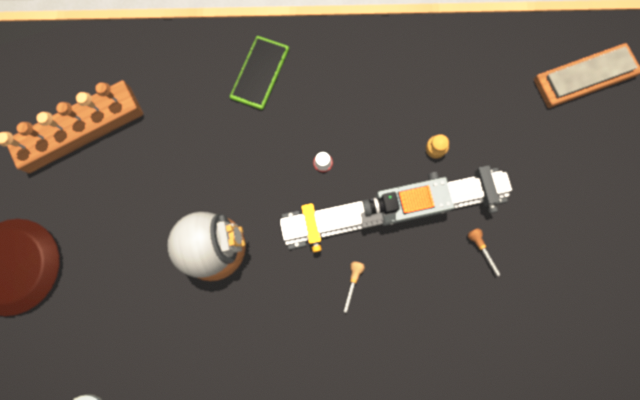

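View pics/side0.png

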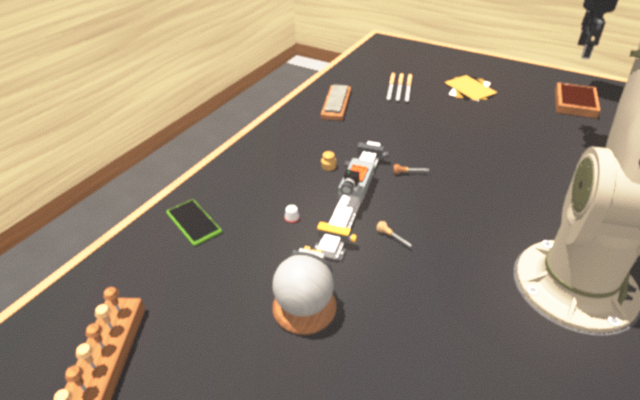

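The top view shows the orange pad at (417,200). The yellow stop is at (312,225), on the camera side towards the ball, and the plain stop is at (489,188).

```bash
cat > h.py <<'E'
from rig import *
import cv2,numpy as np
def ray(c,uv,z):
    d=np.array(c['orientation'])@[(uv[0]-c['cx'])/c['fx'],(uv[1]-c['cy'])/c['fy'],1.]
    e=np.array(c['eye']);return e+d*(z-e[2])/d[2]
def blob(im,lo,hi,box,smin=1):
    h=cv2.cvtColor(im,cv2.COLOR_RGB2HSV);m=cv2.inRange(h,np.array(lo),np.array(hi))
    k=np.zeros_like(m);k[box[1]:box[3],box[0]:box[2]]=255;m&=k
    cs=cv2.findContours(m,cv2.RETR_EXTERNAL,cv2.CHAIN_APPROX_NONE)[0]
    return max(cs,key=cv2.contourArea)
E
python3 - <<'E'
from h import *
for n,bp,bs in(('top',(395,180,440,220),(295,200,325,255)),('side',(340,160,375,190),(312,215,360,248))):
    im=grab_frame(n);c=calibration(n)
    for nm,lo,hi,b,z in(('pad',(3,150,120),(16,255,255),bp,.056),('stop',(20,150,120),(32,255,255),bs,.044)):
        q=blob(im,lo,hi,b);r=cv2.minAreaRect(q);print(n,nm,r,cv2.contourArea(q),'pt',ray(c,r[0],z))
        W=[ray(c,p,z)[:2] for p in cv2.boxPoints(r)];print(np.round(W,4).tolist())
    if n=='top':
        for p in [(283,230),(288,245),(505,170),(510,193)]: print('railcorner',ray(c,p,.03))
        cv2.imwrite('pics/crop.png',cv2.resize(im[155:265,270:520],None,fx=3.2,fy=3.2,interpolation=cv2.INTER_CUBIC)[:,:,::-1])
E
```

```text
top pad ((427.5882873535156, 207.3529510498047), (0.9701424241065979, 9.216353416442871), 75.96376037597656) 1.0 pt [ 0.52199414 -0.07346219  0.056     ]
[[0.5209, -0.0651], [0.5249, -0.0815], [0.5231, -0.0818], [0.5191, -0.0654]]
top stop ((308.40386962890625, 213.0192413330078), (19.415496826171875, 12.159199714660645), 78.69007110595703) 119.5 pt [0.51533518 0.14460115 0.044     ]
[[0.5312, 0.1593], [0.5356, 0.137], [0.4996, 0.13], [0.4953, 0.1521]]
railcorner [0.48564602 0.19320889 0.03      ]
railcorner [0.4573637  0.18349094 0.03      ]
railcorner [ 0.59764653 -0.23000866  0.03      ]
railcorner [ 0.55273488 -0.2355854   0.03      ]
side pad ((357.70001220703125, 171.60000610351562), (14.310833930969238, 13.86362075805664), 26.56505012512207) 99.5 pt [ 0.53490069 -0.05566613  0.056     ]
[[0.5499, -0.033], [0.5607, -0.0874], [0.5197, -0.0787], [0.5104, -0.0255]]
side stop ((354.2200012207031, 237.5399932861328), (1.8000000715255737, 5.0), 36.869895935058594) 0.0 pt [0.43962694 0.14602149 0.044     ]
[[0.4417, 0.1524], [0.4418, 0.1382], [0.4375, 0.1396], [0.4375, 0.1538]]
```

View pics/crop.png

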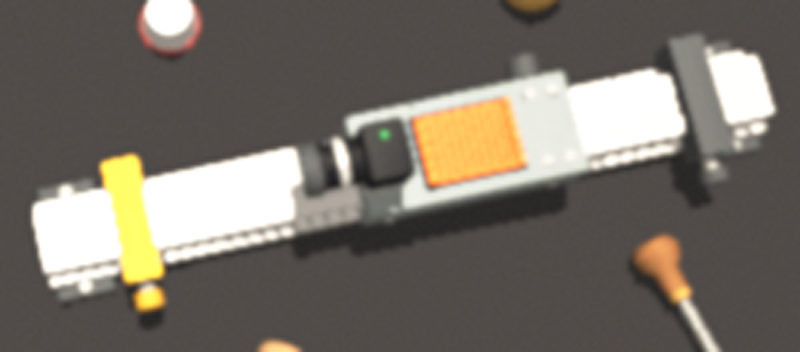

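The crop shows pad corners at about (412,115), (510,98), (526,168) and (430,187). The yellow cap is centred near (132,217), with its screw at (149,297). My hue masks were too narrow, so I'll widen them.

Run:
```python
from h import *
for n,bp,bs in(('top',(395,180,440,220),(295,200,325,243)),('side',(340,160,375,190),(312,215,352,248))):
    im=grab_frame(n);c=calibration(n)
    for nm,b,z in(('pad',bp,.057),('stop',bs,.044)):
        q=blob(im,(5,130,110),(35,255,255),b)
        W=np.array([ray(c,p[0],z)[:2] for p in q],np.float32);r=cv2.minAreaRect(W*1000);print(n,nm,r)
        print(np.round(cv2.boxPoints(r)).tolist())
c=calibration('top');f=lambda u,v:(270+u/3.2,155+v/3.2)
P=[ray(c,f(*p),.057)[:2] for p in[(412,115),(510,98),(526,168),(430,187)]];S=[ray(c,f(*p),.044)[:2] for p in[(102,160),(140,155),(162,275),(125,280)]]
D=[ray(c,f(*p),.052)[:2] for p in [(346,117),(564,72),(585,168),(372,217)]]
T=[ray(c,f(*p),.044)[:2] for p in [(670,40),(705,35),(732,145),(700,152)]]
for A in(P,S,D,T):print(np.round(A,4).tolist(),np.mean(A,0))
```

```text
top pad ((536.9971313476562, -52.49048614501953), (40.2675895690918, 55.988563537597656), 12.176241874694824)
[[511.0, -29.0], [523.0, -84.0], [563.0, -76.0], [551.0, -21.0]]
top stop ((496.753662109375, 140.0965576171875), (75.66435241699219, 24.891042709350586), 12.034870147705078)
[[457.0, 144.0], [462.0, 120.0], [536.0, 136.0], [531.0, 160.0]]
side pad ((533.9955444335938, -50.884368896484375), (39.38500213623047, 57.29651641845703), 12.172459602355957)
[[509.0, -27.0], [521.0, -83.0], [559.0, -75.0], [547.0, -19.0]]
side stop ((493.2366027832031, 143.35394287109375), (74.84808349609375, 28.136804580688477), 9.879218101501465)
[[454.0, 151.0], [459.0, 123.0], [533.0, 136.0], [528.0, 164.0]]
[[0.5529, -0.0221], [0.5623, -0.0785], [0.5214, -0.0855], [0.511, -0.0307]] [ 0.53690121 -0.05422425]
[[0.5306, 0.1568], [0.5334, 0.1346], [0.4632, 0.1221], [0.4605, 0.1433]] [0.49691917 0.13921614]
[[0.5532, 0.0151], [0.5786, -0.1116], [0.522, -0.1202], [0.4947, 0.002]] [ 0.53712836 -0.05370681]
[[0.5993, -0.1768], [0.6021, -0.1974], [0.5362, -0.2077], [0.5322, -0.1891]] [ 0.56744332 -0.19276111]
```

The sizes match: pad 40x56 mm, stop 75x25 mm. The rail yaw is about 12.1°. The pad is at (0.536,-0.052) and the stop at (0.496,0.140), so the run is about 0.121 m. Next I close the fingers and move above the pad.

Request:
carry_out(
  targets=[
    {"travel":[0.98,-0.86,0],"yaw":0,"gripper":255},
    {"travel":[0.98,-0.86,0],"yaw":0,"gripper":255},
    {"travel":[0.98,-0.86,0],"yaw":0,"gripper":255},
    {"travel":[0.98,-0.86,0],"yaw":0,"gripper":255},
    {"travel":[0.98,-0.86,0],"yaw":0,"gripper":255},
    {"travel":[0.98,-0.86,0],"yaw":0,"gripper":255},
    {"travel":[0.98,-0.86,0],"yaw":0,"gripper":255},
    {"travel":[0.98,-0.86,0],"yaw":0,"gripper":255},
    {"travel":[0.98,-0.86,0],"yaw":0,"gripper":255},
    {"travel":[0.98,-0.86,0],"yaw":0,"gripper":255},
  ],
)

```text
t: 1.55
ee_pos: [0.4475, -0.1802, 0.2316]
eef_rot: [[0.972, 0.233, 0.001], [0.233, -0.972, -0.0], [0.0, 0.001, -1.0]]
ft_force: [0.2, -1.0, 0.3]
grip_width: -0.0001
grip_force: 0.0
```

Request:
carry_out(
  targets=[
    {"travel":[0.98,-0.86,0],"yaw":0,"gripper":255},
    {"travel":[0.98,-0.86,0],"yaw":0,"gripper":255},
    {"travel":[0.98,-0.86,0],"yaw":0,"gripper":255},
    {"travel":[0,0,0],"yaw":-1,"gripper":255},
    {"travel":[0,0,0],"yaw":-1,"gripper":255},
    {"travel":[0,0,0],"yaw":-1,"gripper":255},
    {"travel":[0,0,0],"yaw":-1,"gripper":255},
    {"travel":[0,0,0],"yaw":-1,"gripper":255},
    {"travel":[0,0,0],"yaw":-1,"gripper":255},
    {"travel":[0,0,0],"yaw":-1,"gripper":255},
  ],
)

```text
t: 2.8
ee_pos: [0.537, -0.0539, 0.2313]
eef_rot: [[0.107, 0.994, -0.0], [0.994, -0.107, -0.0], [-0.0, -0.0, -1.0]]
ft_force: [0.5, -0.3, 0.5]
grip_width: -0.0
grip_force: 0.0
```

Request:
carry_out(
  targets=[
    {"travel":[0,0,0],"yaw":-1,"gripper":255},
    {"travel":[0,0,0],"yaw":-0.86,"gripper":255},
    {"travel":[0,0,0],"yaw":0,"gripper":255},
    {"travel":[0,0,0],"yaw":0,"gripper":255},
  ],
)

```text
t: 3.3
ee_pos: [0.537, -0.0539, 0.2313]
eef_rot: [[-0.206, 0.978, 0.0], [0.978, 0.206, 0.0], [0.0, 0.0, -1.0]]
ft_force: [0.0, 0.3, 0.1]
grip_width: 0.0002
grip_force: 0.0
```

```bash
cat > w.py <<'E'
from h import *
import sys
s=get_state();R=np.array(s['eef_rot']);p=np.array(s['ee_pos'])
print(s['t'],p,np.round(R,3).tolist(),np.round(s['ft_force'],1),s['grip_width'])
c=calibration('wrist');im=grab_frame('wrist');cv2.imwrite(f'pics/{sys.argv[1]}.png',im[:,:,::-1])
print(c['eye'])
try:
    q=blob(im,(5,130,110),(20,255,255),(0,0,640,400));W=np.array([ray(c,a[0],.057)[:2] for a in q],np.float32);r=cv2.minAreaRect(W*1000);print(r)
    print('shift/40mm tool',(R.T@(np.r_[np.array(r[0])/1000,.057]-p))/.04)
except Exception as e:print(e)
E
python3 w.py w1
```

```text
3.3 [ 0.53702488 -0.05386242  0.23131959] [[-0.206, 0.978, 0.0], [0.978, 0.206, 0.0], [0.0, 0.0, -1.0]] [0.  0.3 0.1] 0.0002487611240722144
[0.5229897  0.01724584 0.37313957]
((537.5322265625, -53.13111877441406), (40.863609313964844, 56.17500305175781), 11.902015686035156)
shift/40mm tool [0.01492587 0.01604492 4.35799157]
```

View pics/w1.png

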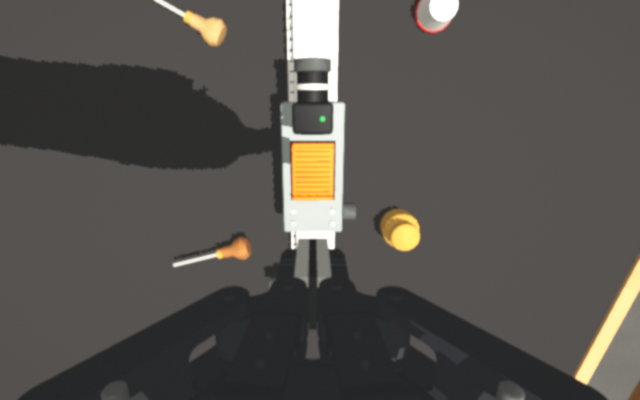

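The wrist view shows the pad centred at (313,170), aligned with the tool. The nominal shift is nearly zero, so I descend with a 4 mm bias away from the camera.

Request:
carry_out(
  targets=[
    {"travel":[-0.09,0,0.8],"yaw":0,"gripper":255},
    {"travel":[0,0.02,0.9],"yaw":0,"gripper":255},
    {"travel":[0,0,0.9],"yaw":0,"gripper":255},
    {"travel":[0,0,0.9],"yaw":0,"gripper":255},
    {"travel":[0,0,0.5],"yaw":0,"gripper":255},
    {"travel":[0,0,0.15],"yaw":0,"gripper":255},
    {"travel":[0,0,0],"yaw":0,"gripper":255},
  ],
)

```text
t: 4.22
ee_pos: [0.5388, -0.057, 0.0657]
eef_rot: [[-0.209, 0.978, 0.0], [0.978, 0.209, 0.0], [0.0, 0.0, -1.0]]
ft_force: [0.3, -0.2, 0.6]
grip_width: 0.0002
grip_force: 0.0
```

Request:
carry_out(
  targets=[
    {"travel":[0,0,0.07],"yaw":0,"gripper":255},
    {"travel":[0,0,0.07],"yaw":0,"gripper":255},
    {"travel":[0,0,0],"yaw":0,"gripper":255},
  ],
)

```text
t: 4.6
ee_pos: [0.5386, -0.0572, 0.0598]
eef_rot: [[-0.21, 0.978, 0.0], [0.978, 0.21, -0.0], [-0.0, 0.0, -1.0]]
ft_force: [0.6, 0.4, -0.2]
grip_width: 0.0002
grip_force: 0.0
```

Request:
carry_out(
  targets=[
    {"travel":[0,0,0.06],"yaw":0,"gripper":255},
    {"travel":[0,0,0.06],"yaw":0,"gripper":255},
    {"travel":[0,0,0],"yaw":0,"gripper":255},
  ],
)

```text
t: 4.97
ee_pos: [0.5389, -0.0572, 0.0554]
eef_rot: [[-0.21, 0.978, 0.001], [0.978, 0.21, -0.0], [-0.0, 0.0, -1.0]]
ft_force: [-2.6, -0.1, 8.6]
grip_width: 0.0
grip_force: 3.9
```

Request:
carry_out(
  targets=[
    {"travel":[0,0,0.04],"yaw":0,"gripper":255},
    {"travel":[0,0,0],"yaw":0,"gripper":255},
  ],
)

```text
t: 5.22
ee_pos: [0.5389, -0.0572, 0.054]
eef_rot: [[-0.21, 0.978, 0.001], [0.978, 0.21, -0.0], [-0.0, 0.001, -1.0]]
ft_force: [-2.6, -0.6, 8.4]
grip_width: -0.0
grip_force: 4.3
```

Request:
carry_out(
  targets=[
    {"travel":[0,0,0.04],"yaw":0,"gripper":255},
    {"travel":[0,0,0.03],"yaw":0,"gripper":255},
    {"travel":[0,0,0],"yaw":0,"gripper":255},
  ],
)

```text
t: 5.6
ee_pos: [0.539, -0.0573, 0.0521]
eef_rot: [[-0.21, 0.978, 0.001], [0.978, 0.21, -0.001], [-0.001, 0.001, -1.0]]
ft_force: [-7.2, 0.6, 16.4]
grip_width: -0.0002
grip_force: 8.4
```

Request:
carry_out(
  targets=[
    {"travel":[0.03,-0.02,0],"yaw":0,"gripper":255},
    {"travel":[0.06,0,0],"yaw":0,"gripper":255},
    {"travel":[0.1,0,0],"yaw":0,"gripper":255},
    {"travel":[0.1,0,0],"yaw":0,"gripper":255},
    {"travel":[0.1,0,0],"yaw":0,"gripper":255},
    {"travel":[0.1,0,0],"yaw":0,"gripper":255},
    {"travel":[0.05,0,0],"yaw":0,"gripper":255},
    {"travel":[0,0,0],"yaw":0,"gripper":255},
  ],
)

```text
t: 6.6
ee_pos: [0.5344, -0.0362, 0.0521]
eef_rot: [[-0.21, 0.978, 0.002], [0.978, 0.21, -0.001], [-0.001, 0.002, -1.0]]
ft_force: [-2.8, -1.2, 13.3]
grip_width: -0.0007
grip_force: 6.7
```

```bash
cat > m.py <<'E'
from h import *
s=get_state();p=np.array(s['ee_pos']);print(s['t'],p,np.round(s['ft_force'],1))
im=grab_frame('side');c=calibration('side')
q=blob(im,(5,130,110),(35,255,255),(325,150,380,222))
W=np.array([ray(c,a[0],.054)[:2] for a in q],np.float32)
u=np.array([-.2096,.978]);print('pad along',(W@u).min(),(W@u).max(),'stop',np.array([.495,.1405])@u,'tcp',p[:2]@u)
# grey-deck edges / gap view
im=grab_frame('top');cv2.imwrite('pics/t.png',cv2.resize(im[155:265,270:520],None,fx=3.2,fy=3.2,interpolation=cv2.INTER_CUBIC)[:,:,::-1])
E
python3 m.py
```

```text
6.6 [ 0.53437518 -0.03624181  0.05209599] [-2.8 -1.2 13.3]
pad along -0.23570458225011826 -0.15670703946202993 stop 0.03365700000000001 tcp -0.1474495317990349
```

View pics/t.png

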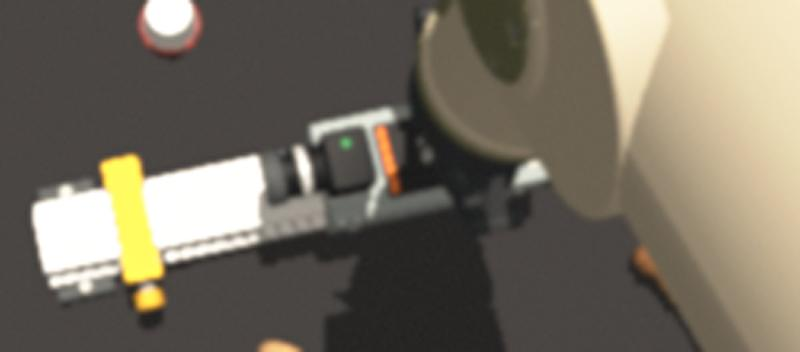

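The top crop shows the slide moved with the finger: the deck corner went from x=346 to 310, about 20 mm. About 100 mm remain.

Request:
carry_out(
  targets=[
    {"travel":[0.05,0,0],"yaw":0,"gripper":255},
    {"travel":[0.1,0,0],"yaw":0,"gripper":255},
    {"travel":[0.12,0,0],"yaw":0,"gripper":255},
    {"travel":[0.12,0,0],"yaw":0,"gripper":255},
    {"travel":[0.12,0,0],"yaw":0,"gripper":255},
    {"travel":[0.12,0,0],"yaw":0,"gripper":255},
    {"travel":[0.12,0,0],"yaw":0,"gripper":255},
    {"travel":[0.12,0,0],"yaw":0,"gripper":255},
    {"travel":[0.12,0,0],"yaw":0,"gripper":255},
    {"travel":[0.12,0,0],"yaw":0,"gripper":255},
  ],
)

```text
t: 7.95
ee_pos: [0.5252, 0.0069, 0.0521]
eef_rot: [[-0.209, 0.978, 0.003], [0.978, 0.209, -0.001], [-0.002, 0.002, -1.0]]
ft_force: [-2.6, -2.0, 13.2]
grip_width: 0.0001
grip_force: 6.7
```

Request:
carry_out(
  targets=[
    {"travel":[0.12,0,0],"yaw":0,"gripper":255},
    {"travel":[0.12,0,0],"yaw":0,"gripper":255},
    {"travel":[0.12,0,0],"yaw":0,"gripper":255},
    {"travel":[0.12,0,0],"yaw":0,"gripper":255},
    {"travel":[0.12,0,0],"yaw":0,"gripper":255},
    {"travel":[0.12,0,0],"yaw":0,"gripper":255},
    {"travel":[0.1,0,0],"yaw":0,"gripper":255},
    {"travel":[0.05,0,0],"yaw":0,"gripper":255},
    {"travel":[0.02,0,0],"yaw":0,"gripper":255},
    {"travel":[0,0,0],"yaw":0,"gripper":255},
  ],
)

```text
t: 9.2
ee_pos: [0.5177, 0.0421, 0.0521]
eef_rot: [[-0.21, 0.978, 0.003], [0.978, 0.21, -0.001], [-0.001, 0.003, -1.0]]
ft_force: [-3.5, -1.8, 12.9]
grip_width: -0.0
grip_force: 6.9
```

```bash
python3 m.py; python3 -c "
import cv2;from rig import *
a=grab_frame('side')[130:260,280:400];b=cv2.imread('pics/t.png')
a=cv2.resize(a,None,fx=3.3,fy=3.3,interpolation=cv2.INTER_CUBIC)[:,:,::-1];b=b[100:300,:400]
import numpy as np
c=np.zeros((429,800,3),np.uint8);c[:429,:396]=a;c[:200,400:800]=b;cv2.imwrite('pics/c2.png',c)"
```

```text
9.2 [0.5176989  0.04206049 0.05210881] [-3.5 -1.8 12.9]
pad along -0.039530451944470406 -0.032061589118838316 stop 0.03365700000000001 tcp -0.06737452628992749
```

View pics/c2.png

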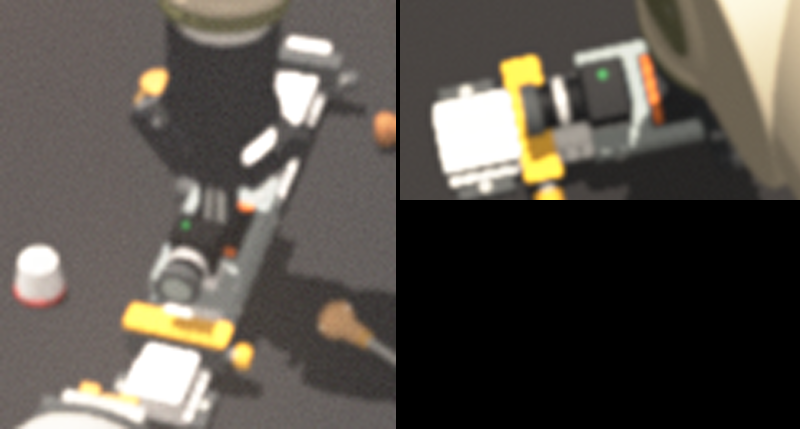

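The pictures show the lens over the yellow stop at (175,325), with the deck end still short of it. About 20 mm remain, so I creep.

Request:
carry_out(
  targets=[
    {"travel":[0.03,0,0],"yaw":0,"gripper":255},
    {"travel":[0.05,0,0],"yaw":0,"gripper":255},
    {"travel":[0.06,0,0],"yaw":0,"gripper":255},
    {"travel":[0.06,0,0],"yaw":0,"gripper":255},
    {"travel":[0.05,0,0],"yaw":0,"gripper":255},
    {"travel":[0.03,0,0],"yaw":0,"gripper":255},
    {"travel":[0.02,0,0],"yaw":0,"gripper":255},
    {"travel":[0.02,0,0],"yaw":0,"gripper":255},
    {"travel":[0,0,0],"yaw":0,"gripper":255},
  ],
)

```text
t: 10.48
ee_pos: [0.515, 0.0546, 0.0521]
eef_rot: [[-0.21, 0.978, 0.003], [0.978, 0.21, -0.0], [-0.001, 0.003, -1.0]]
ft_force: [-2.1, -1.9, 13.7]
grip_width: -0.0002
grip_force: 6.9
```

Request:
carry_out(
  targets=[
    {"travel":[0.025,0,0],"yaw":0,"gripper":255},
    {"travel":[0.025,0,0],"yaw":0,"gripper":255},
    {"travel":[0.025,0,0],"yaw":0,"gripper":255},
    {"travel":[0,0,0],"yaw":0,"gripper":255},
  ],
)

```text
t: 10.98
ee_pos: [0.5144, 0.0575, 0.0521]
eef_rot: [[-0.21, 0.978, 0.003], [0.978, 0.21, -0.0], [-0.001, 0.003, -1.0]]
ft_force: [-2.4, -1.4, 14.4]
grip_width: -0.0003
grip_force: 6.9
```

Request:
carry_out(
  targets=[
    {"travel":[0.02,0,0],"yaw":0,"gripper":255},
    {"travel":[0.02,0,0],"yaw":0,"gripper":255},
    {"travel":[0.02,0,0],"yaw":0,"gripper":255},
    {"travel":[0.02,0,0],"yaw":0,"gripper":255},
    {"travel":[0,0,0],"yaw":0,"gripper":255},
  ],
)

```text
t: 11.6
ee_pos: [0.5137, 0.0606, 0.0521]
eef_rot: [[-0.21, 0.978, 0.003], [0.978, 0.21, -0.0], [-0.001, 0.003, -1.0]]
ft_force: [-2.4, -1.2, 13.1]
grip_width: 0.0001
grip_force: 6.9
```

Request:
carry_out(
  targets=[
    {"travel":[0.02,0,0],"yaw":0,"gripper":255},
    {"travel":[0.02,0,0],"yaw":0,"gripper":255},
    {"travel":[0,0,0],"yaw":0,"gripper":255},
  ],
)

```text
t: 11.98
ee_pos: [0.5134, 0.0622, 0.0521]
eef_rot: [[-0.21, 0.978, 0.003], [0.978, 0.21, -0.0], [-0.001, 0.003, -1.0]]
ft_force: [-3.2, -2.0, 14.1]
grip_width: -0.0
grip_force: 6.9
```

Request:
carry_out(
  targets=[
    {"travel":[0.02,0,0],"yaw":0,"gripper":255},
    {"travel":[0.02,0,0],"yaw":0,"gripper":255},
    {"travel":[0,0,0],"yaw":0,"gripper":255},
  ],
)

```text
t: 12.35
ee_pos: [0.5132, 0.0632, 0.0521]
eef_rot: [[-0.209, 0.978, 0.003], [0.978, 0.209, -0.001], [-0.002, 0.003, -1.0]]
ft_force: [-1.9, -3.4, 15.0]
grip_width: 0.0
grip_force: 6.9
```

Request:
carry_out(
  targets=[
    {"travel":[0.02,0,0],"yaw":0,"gripper":255},
    {"travel":[0,0,0],"yaw":0,"gripper":255},
  ],
)

```text
t: 12.6
ee_pos: [0.5132, 0.0633, 0.0521]
eef_rot: [[-0.209, 0.978, 0.003], [0.978, 0.209, -0.002], [-0.002, 0.003, -1.0]]
ft_force: [-2.6, -4.9, 14.0]
grip_width: -0.0
grip_force: 6.9
```

Request:
carry_out(
  targets=[
    {"travel":[0.02,0,0],"yaw":0,"gripper":255},
    {"travel":[0,0,0],"yaw":0,"gripper":255},
  ],
)

```text
t: 12.85
ee_pos: [0.5132, 0.0634, 0.0521]
eef_rot: [[-0.208, 0.978, 0.003], [0.978, 0.208, -0.003], [-0.003, 0.002, -1.0]]
ft_force: [-1.3, -6.6, 13.8]
grip_width: 0.0002
grip_force: 6.9
```

Motion has stopped and the along-rail force has risen to about 6.6 N, so the slide is against the stop. I lift straight up.

Request:
carry_out(
  targets=[
    {"travel":[0,0,-0.04],"yaw":0,"gripper":255},
    {"travel":[0,0,-0.05],"yaw":0,"gripper":255},
    {"travel":[0,0,-0.05],"yaw":0,"gripper":255},
    {"travel":[0,0,-0.1],"yaw":0,"gripper":255},
    {"travel":[0,0,-0.3],"yaw":0,"gripper":255},
    {"travel":[0,0,-0.8],"yaw":0,"gripper":255},
    {"travel":[0,0,-0.9],"yaw":0,"gripper":255},
    {"travel":[0,0,-0.9],"yaw":0,"gripper":255},
    {"travel":[0,0,-0.5],"yaw":0,"gripper":255},
    {"travel":[0,0,0],"yaw":0,"gripper":255},
  ],
)

```text
t: 14.1
ee_pos: [0.5124, 0.0659, 0.1981]
eef_rot: [[-0.21, 0.978, 0.004], [0.978, 0.21, 0.0], [-0.001, 0.004, -1.0]]
ft_force: [-0.6, -0.0, -0.0]
grip_width: 0.0001
grip_force: 0.0
```

```bash
python3 w.py w2
python3 - <<'E'
from h import *
c=calibration('wrist');im=grab_frame('wrist')
q=blob(im,(20,130,110),(35,255,255),(0,0,640,160));W=np.array([ray(c,a[0],.044)[:2] for a in q],np.float32);print('stop',cv2.minAreaRect(W*1000))
E
```

```text
14.1 [0.5123809  0.0659052  0.19812027] [[-0.21, 0.978, 0.004], [0.978, 0.21, 0.0], [-0.001, 0.004, -1.0]] [-0.6 -0.  -0. ] 0.00014143681982940165
[0.49755068 0.13694147 0.33988284]
((511.89447021484375, 67.55137634277344), (40.87086868286133, 56.26036834716797), 12.050030708312988)
shift/40mm tool [ 0.04476371 -0.01561616  3.52794927]
stop ((520.9674072265625, 145.13133239746094), (21.956308364868164, 20.785768508911133), 12.116568565368652)
```

View pics/w2.png

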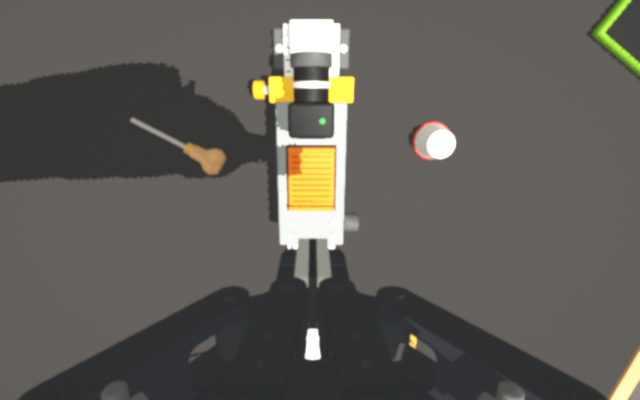

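The wrist view shows the deck end against the yellow stop at row 102. The measured pad-to-stop distance is 73.9 mm against 75 mm expected, within calibration. The pad is free and the tool is clear.

```bash
python3 -c "
from rig import *
print(sign_off())"
```

```text
the job is handed in; nothing more can be done
None
```

The slide rests against the yellow-capped stop with the pad released so its brake holds. It was eased up with about 7 N along the rail, and the job was handed in at about 14 s.

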